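Clear the hold-down weights and hold the print screen up on its cam

TASK

Take the two steel hold-down weights off the screen frame and stand the round one in the round tub and the square one in the square tin. Only then swing the jig's cam lever up by its black handle until it stands upright, where the cam lifts the screen highest, and finish while still holding the handle there, because the lever springs back when let go. Move the screen with the lever alone, and leave everything else on the table where it is.

Things in the scene. Friction and masses are not known exactly. Their poses are not given: they have to be found in the camera images.
- weight_round: Round steel hold-down weight: a disc 48 across and 22 high with an upright round stem on it (16 thick, 20 in its top 10) reaching 54 above the underside; 0.2 to 0.45 kg. At the start it stands on one of the two side rails of the screen frame. Origin: centre of the underside, z up.
- weight_square: Square steel hold-down weight: a plate 48 x 48 x 22 high with an upright flat tab on it, 40 long (its x axis) and 14 thick (its y axis), reaching 54 above the underside; 0.25 to 0.5 kg. At the start it stands on the other side rail of the screen frame. Origin: centre of the underside, z up.
- tub: Round open aluminium tub, 130 across outside, 45 high, wall 4, floor about 5, fixed to the table; home of the round weight. It stands to one side of the jig, left or right. Origin: centre of the underside, on the table.
- tin: Square open aluminium tin, 130 x 130 outside, 45 high, wall 4, floor about 5, fixed to the table; home of the square weight. It stands on the other side of the jig from the tub. Origin: centre of the underside; sides along its x and y axes.
- jig: Printing jig, fixed to the table: plywood base 270 (x) x 310 (y) x 18 with a raised white print bed, the screen frame on it and the cam lever at its front. Origin: on the table under the middle of the jig; its -x axis is the front, towards the robot, where the lever is; y to the left.
- screen: Wooden screen frame, 200 (x) x 270 (y) x 22, 0.7 kg, side rails 45 wide, mesh in the middle. It lies loose and level on the jig's bed between low steel corner guides, its top 109 above the table. Origin: centre of the underside; -x to the front. A brass eccentric cam under the front rail, turned by the lever, lifts the front edge by at most 20 (tilt 0.10 rad).
- cam_lever (a joint): Angle of the cam lever (rad). 0: down at its stop, the arm pointing to the jig's left (+y), 15 degrees above level. It grows as the handle swings up towards the right; 1.31: arm upright, where the cam lifts highest; beyond that the screen sinks again (stop at 2.0). A spring pulls it back to 0 when let go (2 N at the handle when down, 4 to 5 N upright).
- lever_pivot (a point): Point on the lever's shaft axis, 50 above the table, straight below the grip point when the lever is upright. The shaft runs along the jig's x axis.
- lever_grip: Handle of the cam lever: black round bar, 16 thick, 62 long, sticking out to the front (along the jig's -x) from the end of the flat steel lever arm, 110 from the shaft axis; it turns freely on the arm. Lever down, it is 78 above the table; upright, 160. Origin: the arm end of the bar; its x axis runs along the bar.
- grip_mid (a point): Middle of the lever's handle bar, 110 from the point lever_pivot: the place to pinch or push it.
- ink_cup: Open blue plastic ink cup, 72 across, 85 tall (mm). A bystander on the table; not part of the job. Origin: centre of its underside.
- squeegee: Flat wooden squeegee, 200 x about 105 x 24, with a black rubber blade (mm). A bystander on the table; not part of the job. Origin: centre of its underside.
- tape_roll: Roll of brown tape lying flat, 90 across, 36 tall (mm). A bystander on the table; not part of the job. Origin: centre of its underside.
- ink_knife: Ink knife, 220 long, 24 wide, wooden handle and flat steel blade, lying flat (mm). A bystander on the table; not part of the job. Origin: centre of its underside.
- ink_jar: Glass jar with white lid, 72 across, 100 tall (mm). A bystander on the table; not part of the job. Origin: centre of its underside.
- oil_can: Grey closed can, 60 across, 140 tall (mm). A bystander on the table; not part of the job. Origin: centre of its underside.
There are look-alikes about, which are no part of the job. Leave any orange look-alike of the weight_round alone.

How it is judged:
By the outcome, as a careful person would: the job done as asked, in the order asked, and still so for the second after the job is handed in, while the arm keeps its last pose, push and grip.
It also fails if it takes over 64 s, if anything falls off the work surface, if the arm or the gripper's body presses on something with over 40 N, if the wrist force passes 120 N, or if a joint passes its speed limit or range.

ROBOT

A 6-joint arm with a two-finger parallel gripper is mounted at the origin on the work surface. World frame = base frame: x ahead of the robot, y to its left, z up, the work surface at z = 0. Lengths are in mm, angles in degrees, forces in N, time in s.
With the tool pointing down it reaches from about 300 to 850 mm from the base axis. Payload 4.2 kg.
Tool frame: the origin (TCP) lies midway between the tips of the shut fingers; the grasp point (between the pads) lies 19 mm behind it (env.grip_point_offset is the distance from the TCP to the grasp point, in mm); z points along the fingers, x is the direction in which the jaws open and shut, and the axes are right-handed (so a half turn about z gives the same grasp; the last joint's range is limited). The gripper opens to 91 mm and grips with 3 to 60 N. Pads are 32 mm wide; open, the fingers measure 118 mm over their backs; the gripper's body (76 mm by 178 mm) begins 60 mm behind the grasp point.
Start: joints at [-65.604, 18.312, 89.639, -0, 72.044, -1.146], TCP at [247.934, -518.818, 213.976] pointing down, gripper open.
Joint ranges: [-177.97, 177.97], [-48.28, 115.42], [12.27, 149.76], [-77.06, 257.06], [2.81, 150.46], [-146.56, 146.56]. Speed limits (degrees/s): [147.25, 147.25, 180, 180, 180, 180].

INTERFACE

Orientations are given as [roll, pitch, yaw] about the fixed x, y, z axes, in that order (R = Rz(yaw) Ry(pitch) Rx(roll)).
In Python, from workcell import env gives the robot as it stands.
- The arm moves only by the shell command python3 -m pendant 'ROWS' [FORCE]. ROWS is JSON, a list of rows, each an object with "xyz": the shift along the tool's x, y, z in m, a list of three; "roll": the turn about the tool's z in degrees; "jaw": the closure, from 0 (fully open) to 1 (shut). A call has exactly 8 rows; each row is the pose to reach, as a shift and turn from the pose commanded when the call began, along the tool's axes at that moment; what a row does not reach only later rows make up. A row lasts 1/8 s, in which the tool goes at most 62.5 mm and 10.7 degrees, less where a joint would pass 70% of its speed; a pose out of reach is approached as far as the arm can. A call with a gripper value outside its range is refused whole. The fingers move at their own pace and stop on an object; FORCE is the grip in N (left out, the last holds). Time passes only in rows, so rows that repeat a pose let the fingers close, or fill a call up. It gives the time, the measured TCP pose, the force and the opening at its end, in the units of the state.
- env.state(): the state, without advancing time (a new reading comes with each control period).
- env.grab_frame(name): name is "side" or "top" or "wrist"; returns (picture, depth): 420x560x3 uint8, blue, green, red; 420x560 float32, mm along the optical axis (not along the pixel's ray), 0 where there is no reading.
- env.camera_params(name): a dict with "camera_matrix" (3x3 intrinsics, pixels), "D" ([k1, k2, p1, p2, k3] as OpenCV has them; the pictures are not rectified), "cam_to_world" (4x4, takes a point from camera to world coordinates); the wrist camera has in their place "hand_eye" (4x4, takes a point from camera to tool coordinates, whose origin is the TCP and whose axes are the tool frame's). Camera axes: x right, y up, looking along -z (the intrinsics and any distortion apply to the point x, -y, -z); pixel columns grow to the right and rows downward; lengths in mm; the calibration is good to about 2 mm. A picture is of the moment at which its call begins: read the wrist's pose just before it. camera_params takes no time and is no camera call.
- env.job_done(): hands the job in, once; it reports no verdict.
The state is a dict: "time_s": time; "qpos": joint angles; "qvel": joint speeds; "effort": joint torques, N m; "ee_pos": TCP position; "ee_rot": TCP orientation; "force": force on the tool from outside, world axes, zero at the start; "torque": the same for the moment, N m; "gripper_width": finger opening in mm.
Only numpy, scipy, OpenCV 4.12 (cv2) and the standard library are available. Lean on these libraries where they do the work, as an engineer would, in place of code of your own. Each camera call takes 0.05 s, during which the arm holds its last target. There are 200 camera calls.

## Working session

There is one attempt and no reset: what is moved stays moved. The work goes in short steps, Python scripts to look and compute and a shell command to move; the robot and the scene stay as the last step left them, time stands still between calls to the robot, and variables do not carry over. Pictures are saved under pics/ and viewed, about 8 in all and at most 12, crops included, and the job is handed in when it is done.

```bash
ls; mkdir -p pics; cat > h.py <<'E'
import numpy as np, cv2, json
from scipy.spatial.transform import Rotation as R
from workcell import env
def tool():
    s=env.state(); T=np.eye(4); T[:3,:3]=R.from_euler('xyz',s['ee_rot'],degrees=True).as_matrix(); T[:3,3]=s['ee_pos']; return T
def grab(n):
    c=env.camera_params(n); M=tool()@np.array(c['hand_eye']) if n=='wrist' else np.array(c['cam_to_world'])
    im,d=env.grab_frame(n); return dict(im=im,d=d,K=np.array(c['camera_matrix'],float),D=np.array(c['D'],float),M=M)
def rays(f,uv):
    p=cv2.undistortPoints(np.array(uv,float).reshape(-1,1,2),f['K'],f['D'])[:,0]
    return np.c_[p[:,0],-p[:,1],-np.ones(len(p))]
def plane(f,uv,z):
    r=rays(f,uv)@f['M'][:3,:3].T; o=f['M'][:3,3]; return o+r*((z-o[2])/r[:,2])[:,None]
def depthpts(f,uv):
    uv=np.array(uv); d=f['d'][uv[:,1],uv[:,0]]; return (rays(f,uv)*d[:,None])@f['M'][:3,:3].T+f['M'][:3,3]
def proj(f,P):
    q=(np.array(P,float)-f['M'][:3,3])@f['M'][:3,:3]; q=q*[1,-1,-1]
    return cv2.projectPoints(q.reshape(-1,1,3),np.zeros(3),np.zeros(3),f['K'],f['D'])[0][:,0]
def cloud(f):
    v,u=np.nonzero(f['d']>0); uv=np.c_[u,v]; return uv,depthpts(f,uv)
def delta(P):  # world target TCP -> tool-axis shift
    T=tool(); return np.round(T[:3,:3].T@(np.array(P)-T[:3,3]),1)
E
python3 - <<'E'
from h import *
import pickle
fs={n:grab(n) for n in('top','side')}
pickle.dump(fs,open('f0.pkl','wb'))
for n in fs: cv2.imwrite(f'pics/{n}0.png',cv2.resize(fs[n]['im'],None,fx=1.4,fy=1.4)); print(n,fs[n]['M'].round(2).tolist(),(fs[n]['d']>0).mean())
print(env.state())
E
```

```text
pics
top [[-0.14, 0.96, -0.22, 317.6], [-0.99, -0.14, 0.03, 9.15], [-0.0, 0.23, 0.97, 1079.17], [0.0, 0.0, 0.0, 1.0]] 0.9962244897959184
side [[-0.99, 0.07, -0.14, 311.33], [-0.16, -0.55, 0.82, 1175.11], [-0.01, 0.83, 0.55, 874.38], [0.0, 0.0, 0.0, 1.0]] 0.9960374149659864
{'time_s': 0.1, 'qpos': array([-6.56038393e+01,  1.83456974e+01,  8.96984612e+01,  8.88229843e-04,
        7.20430997e+01, -1.14448683e+00]), 'qvel': array([-0.07232684, -0.00797815, -0.15012054,  0.01181189, -0.03824071,
       -0.0646675 ]), 'effort': array([ 4.86750978e-04, -4.13334024e+01, -2.32510096e+01,  7.28785736e-02,
        4.21461754e-02, -5.59834052e-05]), 'ee_pos': array([ 247.74760291, -518.3997573 ,  213.23368197]), 'ee_rot': array([-1.79997413e+02,  8.72239627e-02, -6.44596250e+01]), 'force': array([ 0.29085247, -0.05609335,  0.23443552]), 'torque': array([ 0.03064354, -0.03963817, -0.02613219]), 'gripper_width': 91.1036345383891}
```

View pics/top0.png

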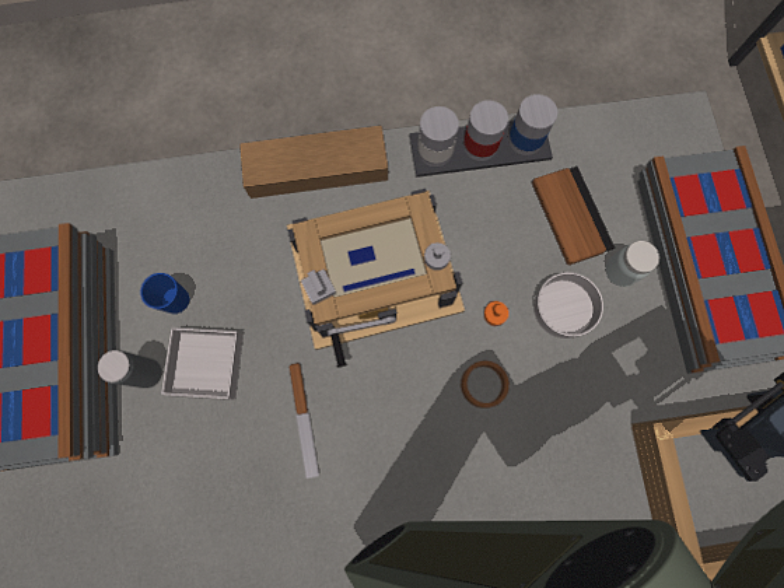

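View pics/side0.png

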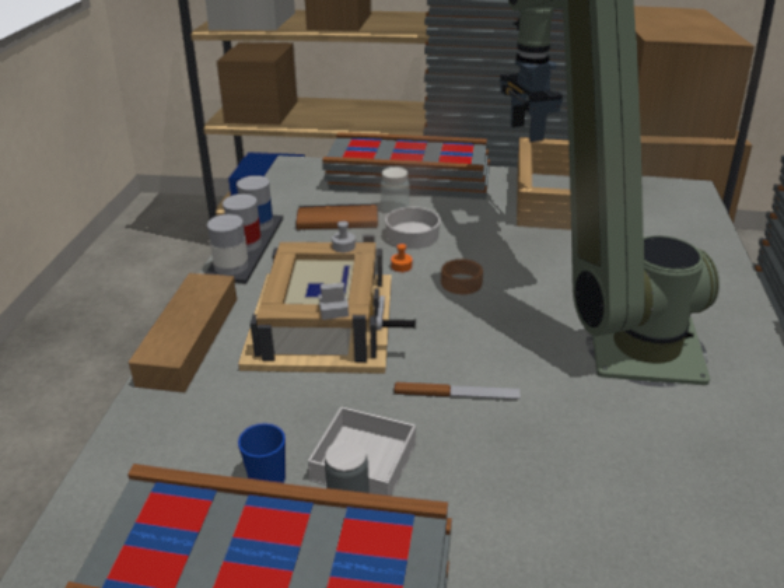

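The top view (pixels in the 1.4x picture) shows the round weight at (437,255) on the right rail and the square one at (318,285) on the left rail. The tub is at (569,304), the tin at (202,363), and the black handle runs from (333,335) to (341,365). There is an orange decoy at (497,313). Next I measure these.

```bash
cat > m.py <<'E'
from h import *
import pickle
fs=pickle.load(open('f0.pkl','rb'))
def rect(P): 
    r=cv2.minAreaRect(P[:,:2].astype(np.float32)); return [np.round(x,1).tolist() if not np.isscalar(x) else round(x,1) for x in r]
f=fs['top']; uv,P=cloud(f)
def box(u0,v0,u1,v1,z0,z1):
    u,v=uv[:,0]*1.4,uv[:,1]*1.4
    return (u>u0)&(u<u1)&(v>v0)&(v<v1)&(P[:,2]>z0)&(P[:,2]<z1)
def rep(name,m,k=0):
    p=P[m]; lab=''
    print(name,len(p),'med',np.median(p,0).round(1),'rect',rect(p),'z',np.percentile(p[:,2],[5,95]).round(1))
rep('frame',box(280,185,465,330,103,114))
for n,b in dict(round=(415,230,460,280),square=(295,262,345,310)).items():
    rep(n+' disc',box(*b,124,137)); rep(n+' stem',box(*b,152,172))
rep('tub',box(525,262,615,345,38,50)); rep('tin',box(155,315,250,408,38,50))
rep('tubfloor',box(525,262,615,345,0,12)); rep('tinfloor',box(155,315,250,408,0,12))
rep('lever',box(325,315,350,375,68,95)); rep('arm',box(325,310,400,340,40,90))
dark=(f['im'].max(2)<60)[uv[:,1],uv[:,0]]
rep('handle',box(325,330,352,372,60,100)&dark)
rep('orange',box(475,295,520,330,10,60)); rep('tape',box(450,350,520,415,20,45)); rep('can',box(90,340,135,390,120,150)); rep('jar',box(620,235,665,280,85,110))
rep('knife',box(280,355,330,485,3,40)); rep('cup',box(135,265,195,315,70,95));rep('squeegee',box(530,160,625,270,10,40))
g=fs['side']; uv,P=cloud(g); 
rep('S round stem',box(325,215,365,250,152,172)); rep('S sq stem',box(310,270,355,320,152,172))
rep('S tub',box(375,200,450,255,38,50)); rep('S tin',box(300,400,420,500,38,50))
dark=(g['im'].max(2)<60)[uv[:,1],uv[:,0]]
rep('S handle',box(380,310,425,335,60,100)&dark);rep('S frame',box(240,230,390,330,103,114))
E
python3 m.py
```

```text
frame 3862 med [645.9   3.1 107.8] rect [[630.1, 5.1], [200.8, 287.8], 6.8] z [104.9 110.9]
round disc 196 med [ 602.8 -107.4  129.5] rect [[607.0, -111.0], [44.0, 45.1], 81.7] z [126.4 132.3]
round stem 55 med [ 607.3 -111.2  162. ] rect [[607.3, -111.1], [17.7, 17.3], 81.2] z [156.5 164.3]
square disc 258 med [578.1 106.6 129.7] rect [[579.8, 110.3], [49.1, 46.5], 19.4] z [126.6 132.8]
square stem 94 med [578.9 110.2 161.4] rect [[579.9, 110.7], [39.3, 13.2], 19.2] z [157.8 164.4]
tub 270 med [ 500.7 -381.2   42.9] rect [[499.6, -387.8], [129.0, 171.7], 2.6] z [38.9 46.5]
tin 342 med [484.9 367.1  42.9] rect [[483.7, 363.3], [133.4, 130.6], 78.4] z [38.7 46.5]
tubfloor 1807 med [ 501.5 -375.4    3. ] rect [[506.6, -383.4], [189.4, 171.0], 81.9] z [0.2 7.7]
tinfloor 2224 med [486.1 370.2   2.5] rect [[492.6, 373.5], [199.8, 183.0], 82.3] z [0.2 6.6]
lever 242 med [483.3  91.8  84.1] rect [[480.5, 93.3], [43.5, 92.5], 80.5] z [76.7 93. ]
arm 354 med [509.6  32.4  71.6] rect [[512.4, 45.2], [34.9, 139.2], 11.8] z [51.  87.6]
handle 135 med [464.9  92.4  84.1] rect [[470.9, 94.0], [72.
[... 551 characters left out ...]
, 70.1], 87.5] z [71.  85.6]
squeegee 2350 med [ 686.8 -421.3   22. ] rect [[672.7, -428.4], [240.9, 109.3], 10.8] z [13.5 26. ]
S round stem 42 med [ 605.4 -107.1  161.9] rect [[607.1, -111.3], [17.7, 23.4], 25.3] z [152.8 165.9]
S sq stem 104 med [580.  116.1 161.3] rect [[579.8, 114.5], [37.1, 20.4], 16.1] z [153.  165.8]
S tub 268 med [ 505.  -357.1   44. ] rect [[497.8, -346.0], [125.6, 264.0], 6.7] z [38.6 48.6]
S tin 497 med [472.  348.5  43.3] rect [[484.6, 364.4], [134.2, 130.5], 78.5] z [38.6 46.8]
S handle 112 med [465.1  98.9  83.4] rect [[465.9, 98.9], [57.9, 15.3], 11.5] z [76.4 88.6]
S frame 2404 med [641.7  33.1 109.8] rect [[679.2, -6.1], [290.5, 337.1], 6.7] z [105.5 112.8]
```

```bash
cat >> m.py <<'E'
print('-----')
from scipy.optimize import least_squares
for n,f in fs.items():
    uv,P=cloud(f); P2=P[:,:2]
    q=P[(np.hypot(*(P2-[500,-377]).T)<85)&(P[:,2]>41)&(P[:,2]<50)]
    r=least_squares(lambda p:np.hypot(*(q[:,:2]-p[:2]).T)-63,[500,-377],loss='soft_l1',f_scale=3).x; print(n,'tub',r.round(1),len(q))
    q=P2[(np.hypot(*(P2-[580,110]).T)<30)&(P[:,2]>153)]; c=q.mean(0); w,v=np.linalg.eigh(np.cov((q-c).T)); print('tab',c.round(1),np.degrees(np.arctan2(*v[::-1,1])).round(1),w.round(1))
    dark=(f['im'].max(2)<60)[uv[:,1],uv[:,0]]
    q=P[(np.abs(P[:,0]-460)<32)&(np.abs(P[:,1]-97)<25)&(P[:,2]>70)&(P[:,2]<100)&dark]; c=q.mean(0); w,v=np.linalg.eigh(np.cov((q-c)[:,:2].T)); s=(q-c)[:,:2]@v[:,1]
    print('handle',c.round(1),np.degrees(np.arctan2(*v[::-1,1])).round(1),'ends',(c[:2]+v[:,1]*s.min()).round(1),(c[:2]+v[:,1]*s.max()).round(1),len(q))
    # frame long edges: wood top points, inner/outer in rotated coords
    for yaw in (5,6,7,8,9):
        t=np.radians(yaw); x=P2@[np.cos(t),np.sin(t)]; m=(np.abs(P[:,2]-109)<4)&(np.hypot(*(P2-[635,5]).T)<190)
        h,_=np.histogram(x[m],np.arange(480,800,4)); print(yaw,np.sort(np.abs(np.diff(h)))[-3:],end=' ')
    print()
T=tool(); print(delta([607.2,-111.2,230]),delta([607.2,-111.2,136]))
E
python3 m.py | sed -n '/-----/,$p'
```

```text
-----
top tub [ 498.1 -366.5] 197
tab [579.  110.3] -160.3 [ 17.1 142.4]
handle [462.8  91.9  83.9] -173.6 ends [491.6  95.2] [435.3  88.8] 122
5 [58 65 75] 6 [ 80  84 125] 7 [72 77 89] 8 [76 77 93] 9 [53 60 60] 
side tub [ 500.2 -365.6] 181
tab [580.3 115.9] -159.0 [ 22.1 115.3]
handle [464.4  99.   82.6] -174.6 ends [492.1 101.6] [437.   96.4] 108
5 [36 39 45] 6 [38 57 63] 7 [42 58 75] 8 [39 42 45] 9 [28 29 40] 
[-212.5 -499.9  -16.4] [-212.3 -499.9   77.6]
```

```bash
python3 -m pendant '[{"xyz":[-0.2125,-0.4999,-0.02],"roll":0,"jaw":0.2},{"xyz":[-0.2125,-0.4999,-0.02],"roll":0,"jaw":0.2},{"xyz":[-0.2125,-0.4999,-0.02],"roll":0,"jaw":0.2},{"xyz":[-0.2125,-0.4999,-0.02],"roll":0,"jaw":0.2},{"xyz":[-0.2125,-0.4999,-0.02],"roll":0,"jaw":0.2},{"xyz":[-0.2125,-0.4999,-0.02],"roll":0,"jaw":0.2},{"xyz":[-0.2125,-0.4999,-0.02],"roll":0,"jaw":0.2},{"xyz":[-0.2125,-0.4999,-0.02],"roll":0,"jaw":0.2}]' 30
python3 -c "
from h import *
print(delta([607.2,-111.2,215]))"
```

```text
time_s: 1.1
ee_pos: [579.5, -142.4, 232.1]
ee_rot: [180.0, 0.0, -64.4]
force: [-0.1, -0.2, -0.5]
gripper_width: 73.3
[-16.2 -38.5  17.1]
```

```bash
python3 -m pendant '[{"xyz":[-0.0162,-0.0385,0.0],"roll":0,"jaw":0.2},{"xyz":[-0.0162,-0.0385,0.0],"roll":0,"jaw":0.2},{"xyz":[-0.0162,-0.0385,0.017],"roll":0,"jaw":0.2},{"xyz":[-0.0162,-0.0385,0.017],"roll":0,"jaw":0.2},{"xyz":[-0.0162,-0.0385,0.017],"roll":0,"jaw":0.2},{"xyz":[-0.0162,-0.0385,0.017],"roll":0,"jaw":0.2},{"xyz":[-0.0162,-0.0385,0.017],"roll":0,"jaw":0.2},{"xyz":[-0.0162,-0.0385,0.017],"roll":0,"jaw":0.2}]'
python3 - <<'E'
from h import *
f=grab('wrist'); cv2.imwrite('pics/w1.png',f['im'])
uv,P=cloud(f)
q=P[(np.hypot(*(P[:,:2]-[607,-111]).T)<35)&(P[:,2]>150)&(P[:,2]<175)]; print(len(q),np.median(q,0),cv2.minAreaRect(q[:,:2].astype(np.float32)))
q=P[(np.hypot(*(P[:,:2]-[607,-111]).T)<35)&(P[:,2]>124)&(P[:,2]<137)]; print(len(q),np.median(q,0),cv2.minAreaRect(q[:,:2].astype(np.float32)))
print(tool()[:3,3],proj(f,[[607.2,-111.2,163]]),delta([607.2,-111.2,136]))
E
```

```text
time_s: 2.1
ee_pos: [606.3, -113.1, 215.6]
ee_rot: [-180.0, -0.0, -64.5]
force: [-0.5, 0.1, 0.1]
gripper_width: 73.2
570 [ 611.23313226 -111.40283402  161.92172383] ((610.64794921875, -111.71028900146484), (19.489946365356445, 18.987089157104492), 23.529781341552734)
1797 [ 616.3094114  -107.50331204  130.00496846] ((610.4721069335938, -111.58252716064453), (47.17123031616211, 47.10752868652344), 52.13466262817383)
[ 606.32393901 -113.01279596  215.53852165] [[276.85570022 226.1166294 ]] [-1.3 -1.6 79.5]
```

View pics/w1.png

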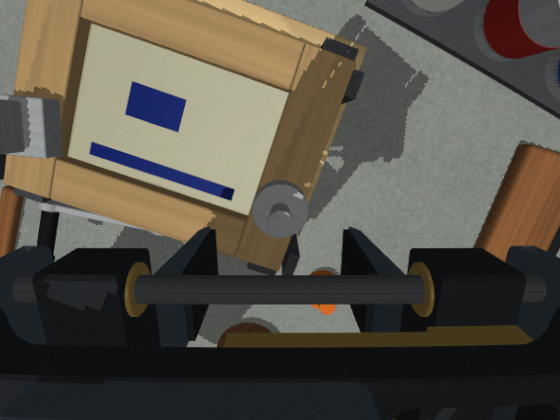

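```bash
python3 -m pendant '[{"xyz":[-0.0003,-0.0031,0.03],"roll":0,"jaw":0.2},{"xyz":[-0.0003,-0.0031,0.06],"roll":0,"jaw":0.2},{"xyz":[-0.0003,-0.0031,0.0785],"roll":0,"jaw":0.2},{"xyz":[-0.0003,-0.0031,0.0785],"roll":0,"jaw":0.2},{"xyz":[-0.0003,-0.0031,0.0785],"roll":0,"jaw":0.9},{"xyz":[-0.0003,-0.0031,0.0785],"roll":0,"jaw":0.9},{"xyz":[-0.0003,-0.0031,0.0785],"roll":0,"jaw":0.9},{"xyz":[-0.0003,-0.0031,0.0785],"roll":0,"jaw":0.9}]' 30
```

```text
time_s: 3.15
ee_pos: [609.1, -111.4, 137.3]
ee_rot: [-180.0, -0.0, -64.5]
force: [-0.1, -0.5, 0.9]
gripper_width: 35.6
```

```bash
python3 -m pendant '[{"xyz":[0,0,0],"roll":0,"jaw":0.9},{"xyz":[0,0,0],"roll":0,"jaw":0.9},{"xyz":[0,0,0],"roll":0,"jaw":0.9},{"xyz":[0,0,0],"roll":0,"jaw":0.9},{"xyz":[0,0,-0.01],"roll":0,"jaw":0.9},{"xyz":[0,0,-0.04],"roll":0,"jaw":0.9},{"xyz":[0,0,-0.08],"roll":0,"jaw":0.9},{"xyz":[0,0,-0.08],"roll":0,"jaw":0.9}]' 40
python3 -c "
from h import *
print(tool()[:3,3],delta([499.2,-366,150]),delta([499.2,-366,33]))"
```

```text
time_s: 4.15
ee_pos: [610.6, -111.3, 220.2]
ee_rot: [-179.7, -0.2, -64.5]
force: [0.3, 0.4, -3.1]
gripper_width: 17.8
[ 610.64702402 -111.27949135  220.19934379] [181.5 210.8  69.6] [181.1 211.5 186.6]
```

```bash
python3 -m pendant '[{"xyz":[0.02,0.023,0],"roll":0,"jaw":0.9},{"xyz":[0.053,0.061,0],"roll":0,"jaw":0.9},{"xyz":[0.09,0.103,0],"roll":0,"jaw":0.9},{"xyz":[0.127,0.145,0],"roll":0,"jaw":0.9},{"xyz":[0.16,0.183,0.02],"roll":0,"jaw":0.9},{"xyz":[0.1825,0.2088,0.06],"roll":0,"jaw":0.9},{"xyz":[0.1825,0.2088,0.1],"roll":0,"jaw":0.9},{"xyz":[0.1825,0.2088,0.1],"roll":0,"jaw":0.9}]'
python3 - <<'E'
from h import *
print(tool()[:3,3]); f=grab('top'); im=cv2.resize(f['im'][170:270,340:480],None,fx=4,fy=4); cv2.imwrite('pics/t2.png',im)
f=grab('wrist'); uv,P=cloud(f); print(env.state()['gripper_width'],delta([499.2,-366,34]))
q=P[(np.hypot(*(P[:,:2]-[499,-366]).T)<85)&(P[:,2]>41)&(P[:,2]<50)]
from scipy.optimize import least_squares
print('tub wrist',least_squares(lambda p:np.hypot(*(q[:,:2]-p[:2]).T)-63,[500,-366],loss='soft_l1',f_scale=3).x,len(q))
E
```

```text
time_s: 5.15
ee_pos: [495.8, -363.8, 111.8]
ee_rot: [179.7, 0.6, -64.5]
force: [0.1, 0.3, -3.2]
gripper_width: 18.1
[ 495.75809912 -363.76796614  111.84020287]
17.656564418786175 [ 0.3  0.3 82.7]
tub wrist [ 500.67291816 -367.23561653] 1717
```

View pics/t2.png

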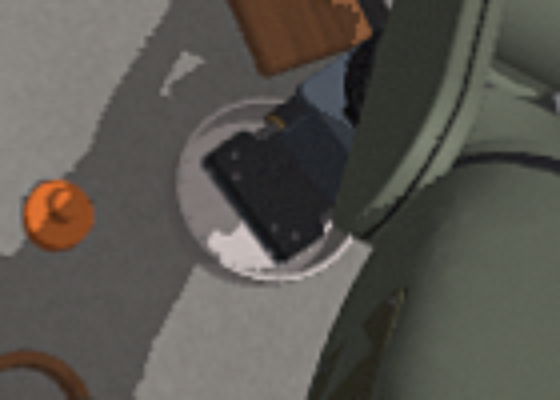

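The crop shows the gripper over the tub; its ring is centred near (275,190). I lower the weight now.

```bash
python3 -m pendant '[{"xyz":[0,0,0.03],"roll":0,"jaw":0.9},{"xyz":[0,0,0.06],"roll":0,"jaw":0.9},{"xyz":[0,0,0.076],"roll":0,"jaw":0.9},{"xyz":[0,0,0.08],"roll":0,"jaw":0.9},{"xyz":[0,0,0.0825],"roll":0,"jaw":0.9},{"xyz":[0,0,0.084],"roll":0,"jaw":0.9},{"xyz":[0,0,0.084],"roll":0,"jaw":0.9},{"xyz":[0,0,0.084],"roll":0,"jaw":0.9}]'
```

```text
time_s: 6.25
ee_pos: [499.4, -366.2, 33.3]
ee_rot: [-180.0, -0.0, -64.5]
force: [0.6, -0.2, -3.8]
gripper_width: 18.0
```

```bash
python3 -m pendant '[{"xyz":[0,0,0.001],"roll":0,"jaw":0.9},{"xyz":[0,0,0.002],"roll":0,"jaw":0.9},{"xyz":[0,0,0.002],"roll":0,"jaw":0.5},{"xyz":[0,0,0.002],"roll":0,"jaw":0.5},{"xyz":[0,0,0.002],"roll":0,"jaw":0.5},{"xyz":[0,0,0.002],"roll":0,"jaw":0.5},{"xyz":[0,0,-0.03],"roll":0,"jaw":0.5},{"xyz":[0,0,-0.09],"roll":0,"jaw":0.5}]'
python3 -c "
from h import *
f=grab('wrist');cv2.imwrite('pics/w3.png',f['im']);uv,P=cloud(f);print(tool()[:3,3])
q=P[(np.hypot(*(P[:,:2]-[499,-366]).T)<50)&(P[:,2]>48)&(P[:,2]<70)]; print(len(q),q.mean(0),np.percentile(q[:,2],[50,95]))
q=P[(np.hypot(*(P[:,:2]-[499,-366]).T)<50)&(P[:,2]>20)&(P[:,2]<35)]; print(len(q),np.median(q,0),cv2.minAreaRect(q[:,:2].astype(np.float32)))
"
```

```text
time_s: 7.25
ee_pos: [497.8, -364.9, 121.2]
ee_rot: [179.8, 0.3, -64.5]
force: [0.2, -0.3, 0.7]
gripper_width: 45.7
[ 502.509527   -368.4019017   131.81888372]
528 [ 501.17322857 -365.78035048   57.67150173] [57.9143043  59.12875518]
1679 [ 506.36371271 -361.75980196   26.02789692] ((500.4779968261719, -365.82452392578125), (46.82572555541992, 46.85127639770508), 24.663545608520508)
```

View pics/w3.png

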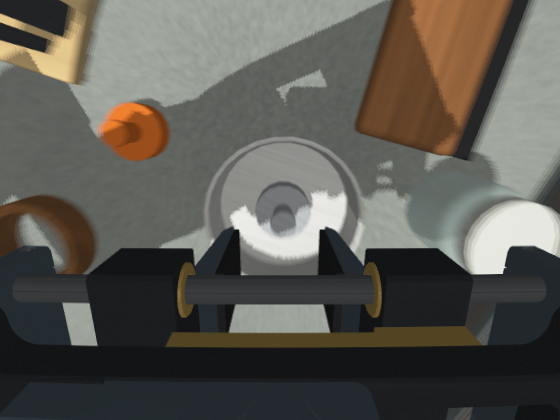

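The picture shows the round weight upright in the tub, with its stem at (283,212); its top measures 58–59 mm, as it should. Next is the square one.

```bash
python3 -m pendant '[{"xyz":[-0.02,-0.014,-0.05],"roll":0,"jaw":0.3},{"xyz":[-0.06,-0.042,-0.09],"roll":2,"jaw":0.3},{"xyz":[-0.11,-0.077,-0.1],"roll":4,"jaw":0.3},{"xyz":[-0.16,-0.112,-0.1],"roll":6,"jaw":0.3},{"xyz":[-0.21,-0.147,-0.1],"roll":6,"jaw":0.3},{"xyz":[-0.26,-0.182,-0.1],"roll":6,"jaw":0.3},{"xyz":[-0.31,-0.217,-0.1],"roll":6,"jaw":0.3},{"xyz":[-0.345,-0.2415,-0.1],"roll":6,"jaw":0.3}]'
python3 -c "
from h import *
print(tool()[:3,3],delta([580,112,225]))"
```

```text
time_s: 8.3
ee_pos: [568.5, 52.0, 222.8]
ee_rot: [-180.0, 0.0, -70.4]
force: [0.0, -0.2, 0.2]
gripper_width: 64.0
[568.53902256  51.99323902 222.76152778] [-52.7 -31.   -2.2]
```

```bash
python3 -m pendant '[{"xyz":[-0.03,-0.018,0],"roll":0,"jaw":0.3},{"xyz":[-0.05,-0.03,0],"roll":0,"jaw":0.3},{"xyz":[-0.0527,-0.031,0],"roll":0,"jaw":0.3},{"xyz":[-0.0527,-0.031,0],"roll":0,"jaw":0.3},{"xyz":[-0.0527,-0.031,0],"roll":0,"jaw":0.3},{"xyz":[-0.0527,-0.031,0],"roll":0,"jaw":0.3},{"xyz":[-0.0527,-0.031,0],"roll":0,"jaw":0.3},{"xyz":[-0.0527,-0.031,0],"roll":0,"jaw":0.3}]'
python3 - <<'E'
from h import *
f=grab('wrist'); cv2.imwrite('pics/w4.png',f['im'])
uv,P=cloud(f); T=tool()
q=P[(np.hypot(*(P[:,:2]-[580,112]).T)<35)&(P[:,2]>155)&(P[:,2]<172)]; r=cv2.minAreaRect(q[:,:2].astype(np.float32)); print(len(q),np.median(q,0),r)
c=q.mean(0); w,v=np.linalg.eigh(np.cov((q-c)[:,:2].T)); print('ang',np.degrees(np.arctan2(*v[::-1,1])),w)
print(T[:3,3],delta([*r[0],137]))
dark=(f['im'].max(2)<70)[uv[:,1],uv[:,0]]
q=P[(np.abs(P[:,0]-460)<40)&(np.abs(P[:,1]-97)<25)&(P[:,2]>70)&(P[:,2]<100)]; print('handle',len(q),cv2.minAreaRect(q[:,:2].astype(np.float32)) if len(q) else '')
E
```

```text
time_s: 9.3
ee_pos: [580.0, 109.1, 222.9]
ee_rot: [-180.0, -0.0, -70.5]
force: [0.5, -0.1, -0.0]
gripper_width: 63.5
910 [584.31729651 113.28475919 162.00360954] ((583.17626953125, 113.03231811523438), (39.67483901977539, 13.385380744934082), 19.732633590698242)
ang -160.53170015151858 [ 15.83763293 136.99702027]
[579.99567465 109.23462034 222.86099111] [-2.5 -4.3 85.9]
handle 309 ((469.3136901855469, 94.63983917236328), (65.11956024169922, 19.022890090942383), 9.281844139099121)
```

View pics/w4.png

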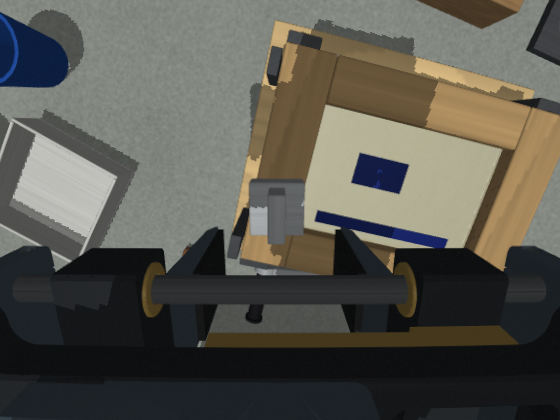

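The tab is at (276,215), upright in the picture and square to the jaws.

```bash
python3 -m pendant '[{"xyz":[-0.0023,-0.0029,0.03],"roll":0,"jaw":0.5},{"xyz":[-0.0023,-0.0029,0.06],"roll":0,"jaw":0.5},{"xyz":[-0.0023,-0.0029,0.08],"roll":0,"jaw":0.5},{"xyz":[-0.0023,-0.0029,0.0855],"roll":0,"jaw":0.5},{"xyz":[-0.0023,-0.0029,0.0855],"roll":0,"jaw":0.95},{"xyz":[-0.0023,-0.0029,0.0855],"roll":0,"jaw":0.95},{"xyz":[-0.0023,-0.0029,0.0855],"roll":0,"jaw":0.95},{"xyz":[-0.0023,-0.0029,0.0855],"roll":0,"jaw":0.95}]'  50
```

```text
time_s: 10.35
ee_pos: [582.4, 112.5, 138.1]
ee_rot: [-179.9, -0.0, -70.5]
force: [-0.7, 0.0, 2.0]
gripper_width: 13.7
```

```bash
python3 -m pendant '[{"xyz":[0,0,0],"roll":0,"jaw":0.95},{"xyz":[0,0,0],"roll":0,"jaw":0.95},{"xyz":[0,0,0],"roll":0,"jaw":0.95},{"xyz":[0,0,-0.01],"roll":0,"jaw":0.95},{"xyz":[0,0,-0.04],"roll":0,"jaw":0.95},{"xyz":[0,0,-0.08],"roll":0,"jaw":0.95},{"xyz":[0,0,-0.1],"roll":0,"jaw":0.95},{"xyz":[0,0,-0.1],"roll":0,"jaw":0.95}]'  50
```

```text
time_s: 11.35
ee_pos: [582.3, 112.7, 238.2]
ee_rot: [-179.9, -0.0, -70.5]
force: [0.7, -0.1, -4.3]
gripper_width: 13.7
```

```bash
python3 -m pendant '[{"xyz":[-0.02,0,0],"roll":-8,"jaw":0.95},{"xyz":[-0.055,0.002,0],"roll":-18,"jaw":0.95},{"xyz":[-0.1,0.004,0],"roll":-28,"jaw":0.95},{"xyz":[-0.145,0.005,0],"roll":-38,"jaw":0.95},{"xyz":[-0.19,0.006,0],"roll":-48,"jaw":0.95},{"xyz":[-0.23,0.007,0],"roll":-58,"jaw":0.95},{"xyz":[-0.258,0.0085,0],"roll":-68,"jaw":0.95},{"xyz":[-0.27,0.0088,0],"roll":-78,"jaw":0.95}]'
python3 -c "
from h import *
T=tool();print(T[:3,3],delta([484,364,138]),delta([484,364,34]))
uv,P=cloud(grab('wrist'));q=P[(np.abs(P[:,:2]-[484,364]).max(1)<85)&(P[:,2]>41)&(P[:,2]<50)];print(len(q),cv2.minAreaRect(q[:,:2].astype(np.float32)))"
```

```text
time_s: 12.35
ee_pos: [481.4, 365.0, 234.7]
ee_rot: [179.9, 0.3, 8.0]
force: [0.8, -0.6, -4.9]
gripper_width: 13.7
[481.39280307 365.01560994 234.6551671 ] [ 2.9  1.2 96.6] [  3.4   1.  200.6]
1176 ((486.3262634277344, 364.9518127441406), (129.4885711669922, 129.44920349121094), 78.77369689941406)
```

```bash
python3 -m pendant '[{"xyz":[0,0,0.02],"roll":0,"jaw":0.95},{"xyz":[0,0,0.06],"roll":0,"jaw":0.95},{"xyz":[0,0,0.1],"roll":0,"jaw":0.95},{"xyz":[0,0,0.14],"roll":0,"jaw":0.95},{"xyz":[0,0,0.17],"roll":0,"jaw":0.95},{"xyz":[0,0,0.185],"roll":0,"jaw":0.95},{"xyz":[0,0,0.195],"roll":0,"jaw":0.95},{"xyz":[0,0,0.2],"roll":0,"jaw":0.95}]'
```

```text
time_s: 13.4
ee_pos: [483.7, 364.1, 37.3]
ee_rot: [-180.0, -0.0, 7.5]
force: [-0.0, 0.2, -3.8]
gripper_width: 13.5
```

```bash
python3 -m pendant '[{"xyz":[0,0,0.001],"roll":0,"jaw":0.95},{"xyz":[0,0,0.002],"roll":0,"jaw":0.95},{"xyz":[0,0,0.003],"roll":0,"jaw":0.95},{"xyz":[0,0,0.003],"roll":0,"jaw":0.95},{"xyz":[0,0,0.003],"roll":0,"jaw":0.95},{"xyz":[0,0,0.003],"roll":0,"jaw":0.95},{"xyz":[0,0,0.003],"roll":0,"jaw":0.95},{"xyz":[0,0,0.003],"roll":0,"jaw":0.95}]'
```

```text
time_s: 14.4
ee_pos: [483.3, 364.0, 34.3]
ee_rot: [180.0, 0.0, 7.5]
force: [0.3, 0.4, -3.9]
gripper_width: 13.8
```

```bash
python3 -m pendant '[{"xyz":[0,0,0.001],"roll":0,"jaw":0.95},{"xyz":[0,0,0.0015],"roll":0,"jaw":0.95},{"xyz":[0,0,0.0015],"roll":0,"jaw":0.5},{"xyz":[0,0,0.0015],"roll":0,"jaw":0.5},{"xyz":[0,0,0.0015],"roll":0,"jaw":0.5},{"xyz":[0,0,0.0015],"roll":0,"jaw":0.5},{"xyz":[0,0,-0.02],"roll":0,"jaw":0.5},{"xyz":[0,0,-0.07],"roll":0,"jaw":0.5}]'
python3 -c "
from h import *
f=grab('wrist');uv,P=cloud(f);print(tool()[:3,3])
for a,b in((48,70),(20,35)):
    q=P[(np.abs(P[:,:2]-[484,364]).max(1)<50)&(P[:,2]>a)&(P[:,2]<b)]; print(len(q),np.percentile(q[:,2],[50,95]),cv2.minAreaRect(q[:,:2].astype(np.float32)))
"
```

```text
time_s: 15.4
ee_pos: [481.9, 363.0, 102.8]
ee_rot: [179.8, 0.3, 7.5]
force: [0.5, 0.5, -0.4]
gripper_width: 45.7
[486.0345424  366.02775756 111.47163604]
1039 [57.00685522 58.01302145] ((483.9646301269531, 364.0394592285156), (13.42032241821289, 40.145992279052734), 7.453753471374512)
2377 [25.091072   26.20169716] ((477.3823547363281, 380.8941650390625), (56.804222106933594, 92.65121459960938), 21.293790817260742)
```

The square weight stands upright in the tin: the tab measures 13 x 40 and its top is at 58 mm. I go to the lever now.

```bash
python3 -m pendant '[{"xyz":[0,0.01,-0.05],"roll":5,"jaw":0.4},{"xyz":[-0.01,0.045,-0.1],"roll":15,"jaw":0.4},{"xyz":[-0.02,0.09,-0.11],"roll":25,"jaw":0.4},{"xyz":[-0.03,0.14,-0.11],"roll":35,"jaw":0.4},{"xyz":[-0.04,0.185,-0.11],"roll":45,"jaw":0.4},{"xyz":[-0.05,0.23,-0.11],"roll":55,"jaw":0.4},{"xyz":[-0.056,0.26,-0.11],"roll":65,"jaw":0.4},{"xyz":[-0.056,0.263,-0.11],"roll":75,"jaw":0.4}]'
```

```text
time_s: 16.45
ee_pos: [462.1, 94.1, 214.6]
ee_rot: [-180.0, -0.0, -68.0]
force: [0.4, 0.2, 0.0]
gripper_width: 54.7
```

```bash
python3 -m pendant '[{"xyz":[0,0,0],"roll":8,"jaw":0.4},{"xyz":[0,0,0],"roll":15.5,"jaw":0.4},{"xyz":[0,0,0.02],"roll":15.5,"jaw":0.4},{"xyz":[0,0,0.04],"roll":15.5,"jaw":0.4},{"xyz":[0,0,0.05],"roll":15.5,"jaw":0.4},{"xyz":[0,0,0.05],"roll":15.5,"jaw":0.4},{"xyz":[0,0,0.05],"roll":15.5,"jaw":0.4},{"xyz":[0,0,0.05],"roll":15.5,"jaw":0.4}]'
python3 - <<'E'
from h import *
f=grab('wrist'); cv2.imwrite('pics/w5.png',f['im']); uv,P=cloud(f); T=tool()
dark=(f['im'].max(2)<70)[uv[:,1],uv[:,0]]
for nm,m in(('all',P[:,0]>0),('dark',dark)):
    q=P[(np.abs(P[:,0]-458)<45)&(np.abs(P[:,1]-97)<28)&(P[:,2]>68)&(P[:,2]<96)&m]
    if len(q): print(nm,len(q),np.median(q,0),np.percentile(q[:,2],[5,95]),cv2.minAreaRect(q[:,:2].astype(np.float32)))
print(T[:3,3],delta([464,95.5,60]),proj(f,[[464,95.5,86]]))
q=P[(np.abs(P[:,2]-109)<4)&(np.hypot(*(P[:,:2]-[635,5]).T)<190)]
for yaw in (5.5,6,6.5,7,7.5):
    t=np.radians(yaw); h,_=np.histogram(q[:,:2]@[np.cos(t),np.sin(t)],np.arange(480,800,2)); print(yaw,np.abs(np.diff(h)).max())
E
```

```text
time_s: 17.45
ee_pos: [462.8, 96.1, 165.0]
ee_rot: [-179.9, -0.0, -83.0]
force: [-0.5, 0.4, 0.2]
gripper_width: 54.7
all 1537 [471.80602801  94.55272162  84.2064518 ] [78.83399084 87.30215944] ((470.0765380859375, 90.53756713867188), (65.84745788574219, 38.93585968017578), 0.08556196838617325)
dark 1308 [468.39762422  93.89761783  84.19545603] [80.30339322 86.2134409 ] ((468.35546875, 94.28124237060547), (61.264610290527344, 18.328458786010742), 8.291190147399902)
[462.74383789  96.05279817 164.93770196] [  0.7  -1.  104.9] [[279.81332911 216.9444365 ]]
5.5 427
6 621
6.5 682
7 462
7.5 524
```

View pics/w5.png

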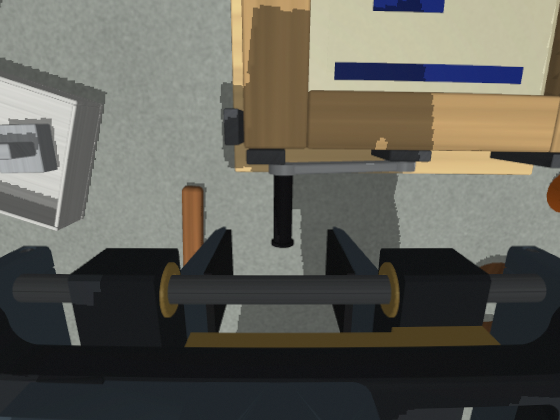

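The handle runs from (283,172) to (283,245), centred between the jaws and parallel to the pads. I descend and pinch it.

```bash
python3 -m pendant '[{"xyz":[0.0013,-0.0026,0.03],"roll":0,"jaw":0.4},{"xyz":[0.0013,-0.0026,0.07],"roll":0,"jaw":0.4},{"xyz":[0.0013,-0.0026,0.095],"roll":0,"jaw":0.4},{"xyz":[0.0013,-0.0026,0.1055],"roll":0,"jaw":0.4},{"xyz":[0.0013,-0.0026,0.1055],"roll":0,"jaw":0.4},{"xyz":[0.0013,-0.0026,0.1055],"roll":0,"jaw":0.95},{"xyz":[0.0013,-0.0026,0.1055],"roll":0,"jaw":0.95},{"xyz":[0.0013,-0.0026,0.1055],"roll":0,"jaw":0.95}]' 40
```

```text
time_s: 18.5
ee_pos: [465.5, 95.1, 59.4]
ee_rot: [-179.9, 0.0, -83.0]
force: [-0.6, -0.3, 0.7]
gripper_width: 28.0
```

```bash
python3 -m pendant '[{"xyz":[0,0,0],"roll":0,"jaw":0.95},{"xyz":[0,0,0],"roll":0,"jaw":0.95},{"xyz":[0,0,0],"roll":0,"jaw":0.95},{"xyz":[0,0,0],"roll":0,"jaw":0.95},{"xyz":[0,0,0],"roll":0,"jaw":0.95},{"xyz":[0,0,0],"roll":0,"jaw":0.95},{"xyz":[0,0,0],"roll":0,"jaw":0.95},{"xyz":[0,0,0],"roll":0,"jaw":0.95}]' 40
python3 - <<'E'
import numpy as np
for a in (15,22,30,40,50,60,70,80,90):
    r=np.radians(a); print(a,np.round([.10625-.11*np.cos(r),-(.11*np.sin(r)-.0285)],4))
E
```

```text
time_s: 19.5
ee_pos: [465.4, 93.6, 59.1]
ee_rot: [-180.0, -0.1, -82.9]
force: [1.1, -7.2, 1.5]
gripper_width: 15.5
15 [-0.  0.]
22 [ 0.0043 -0.0127]
30 [ 0.011  -0.0265]
40 [ 0.022  -0.0422]
50 [ 0.0355 -0.0558]
60 [ 0.0512 -0.0668]
70 [ 0.0686 -0.0749]
80 [ 0.0871 -0.0798]
90 [ 0.1062 -0.0815]
```

```bash
python3 -m pendant '[{"xyz":[0.002,0,0],"roll":0,"jaw":0.95},{"xyz":[0.003,0,-0.004],"roll":0,"jaw":0.95},{"xyz":[0.0063,0,-0.0127],"roll":0,"jaw":0.95},{"xyz":[0.0095,0,-0.0197],"roll":0,"jaw":0.95},{"xyz":[0.013,0,-0.0265],"roll":0,"jaw":0.95},{"xyz":[0.0182,0,-0.0346],"roll":0,"jaw":0.95},{"xyz":[0.024,0,-0.0422],"roll":0,"jaw":0.95},{"xyz":[0.024,0,-0.0422],"roll":0,"jaw":0.95}]' 50
```

```text
time_s: 20.5
ee_pos: [467.9, 71.2, 101.8]
ee_rot: [-180.0, 0.0, -83.0]
force: [0.4, 4.0, -0.6]
gripper_width: 14.6
```

```bash
python3 -m pendant '[{"xyz":[0.005,0,-0.0058],"roll":0,"jaw":0.95},{"xyz":[0.0106,0,-0.011],"roll":0,"jaw":0.95},{"xyz":[0.0227,0,-0.0205],"roll":0,"jaw":0.95},{"xyz":[0.036,0,-0.0282],"roll":0,"jaw":0.95},{"xyz":[0.0503,0,-0.0339],"roll":0,"jaw":0.95},{"xyz":[0.0651,0,-0.0376],"roll":0,"jaw":0.95},{"xyz":[0.0651,0,-0.0376],"roll":0,"jaw":0.95},{"xyz":[0.0651,0,-0.0376],"roll":0,"jaw":0.95}]' 50
```

```text
time_s: 21.5
ee_pos: [475.3, 7.0, 139.0]
ee_rot: [179.9, 0.0, -83.0]
force: [-3.3, 5.0, 4.7]
gripper_width: 15.0
```

```bash
python3 -m pendant '[{"xyz":[0.006,0,-0.0008],"roll":0,"jaw":0.95},{"xyz":[0.0115,0,-0.0014],"roll":0,"jaw":0.95},{"xyz":[0.016,0,-0.0016],"roll":0,"jaw":0.95},{"xyz":[0.0191,0,-0.0017],"roll":0,"jaw":0.95},{"xyz":[0.0191,0,-0.0017],"roll":0,"jaw":0.95},{"xyz":[0.0191,0,-0.0017],"roll":0,"jaw":0.95},{"xyz":[0.0191,0,-0.0017],"roll":0,"jaw":0.95},{"xyz":[0.0191,0,-0.0017],"roll":0,"jaw":0.95}]' 50
python3 - <<'E'
from h import *
print(env.state()['ee_pos'],env.state()['force'],env.state()['gripper_width'])
o=np.hstack([grab('side')['im'][140:310,150:350],grab('top')['im'][120:290,190:390]]); cv2.imwrite('pics/s6.png',cv2.resize(o,None,fx=2,fy=2))
for n in('side','top'):
    f=grab(n);uv,P=cloud(f)
    L=(P[:,:2]-[632,5])@np.array([[np.cos(.112),-np.sin(.112)],[np.sin(.112),np.cos(.112)]])
    fr=(np.abs(L[:,1])<130)&(np.abs(L[:,0])<95)&(P[:,2]>95)&(P[:,2]<145)
    q=P[fr&(np.abs(L[:,1])>100)]; l=L[fr&(np.abs(L[:,1])>100)]
    if len(q)>50: c=np.polyfit(l[:,0],q[:,2],1); print(n,len(q),'tilt',c[0],'mid z',c[1],'front z(-100)',np.polyval(c,-100))
    # lever arm pixels: between pivot & handle
    m=(L[:,0]<-105)&(L[:,0]>-150)&(np.abs(L[:,1])<60)&(P[:,2]>60)&(P[:,2]<150); l=L[m]; z=P[m,2]
    for a in range(60,150,15):
        k=(z>=a)&(z<a+15); 
        if k.sum()>3: print(a,k.sum(),np.median(l[k],0).round(1))
E
```

```text
time_s: 22.5
ee_pos: [477.5, -11.7, 140.7]
ee_rot: [179.9, 0.0, -82.9]
force: [-4.3, 3.5, 5.1]
gripper_width: 15.0
[477.53274831 -11.73626366 140.7339118 ] [-4.29879439  3.46492865  5.14942981] 15.01182262271185
side 862 tilt -0.10465985572326648 mid z 120.3666259188046 front z(-100) 130.83261149113125
60 39 [-111.1    8. ]
75 20 [-116.9    9.8]
90 14 [-118.4    9. ]
105 16 [-118.7    9.7]
120 20 [-118.8    8.4]
135 29 [-121.3   11. ]
top 1272 tilt -0.10479929316978677 mid z 118.23621076536536 front z(-100) 128.71614008234403
```

View pics/s6.png

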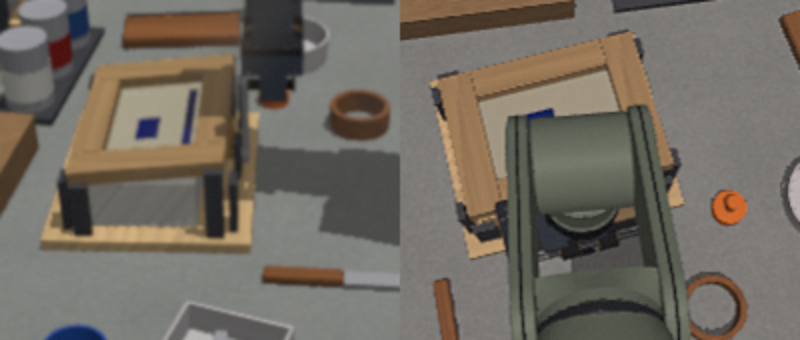

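The side crop shows the lever arm upright and the front of the screen raised. The numbers agree: tilt 0.105, front edge up about 20 mm, and the grip moved −106.0/+81.6 mm along the arc against a needed −106.25/+81.5. I check the rest of the table once, then hand in.

```bash
python3 - <<'E'
from h import *
import pickle
f0=pickle.load(open('f0.pkl','rb'))['side']; f=grab('side'); 
for n,c,r,a,b in(('orange',(504,-223),30,12,60),('tape',(368,-175),55,28,45),('cup',(626,420),45,75,95),('can',(482,480),40,125,150),('jar',(560,-503),45,88,110),('knife',(355,174),125,5,30),('squeegee',(680,-425),130,15,32),('roundW',(500,-366),40,52,70),('squareW',(484,364),40,52,70)):
    o=[]
    for g in(f0,f):
        uv,P=cloud(g); q=P[(np.hypot(*(P[:,:2]-c).T)<r)&(P[:,2]>a)&(P[:,2]<b)]; o+=[len(q),q.mean(0).round(1).tolist() if len(q) else None]
    print(n,o)
s=env.state(); print(s['time_s'],s['ee_pos'],s['force'],s['gripper_width'])
env.job_done()
E
```

```text
orange [182, [506.0, -217.3, 29.0], 9, [495.7, -210.3, 15.7]]
tape [268, [371.1, -172.3, 35.1], 272, [370.1, -172.0, 35.0]]
cup [323, [626.5, 421.5, 81.9], 328, [626.3, 421.5, 81.7]]
can [674, [481.5, 489.7, 137.2], 665, [481.4, 489.4, 137.3]]
jar [163, [560.3, -493.9, 98.2], 0, None]
knife [749, [355.2, 182.6, 11.8], 743, [355.5, 183.4, 11.8]]
squeegee [822, [681.1, -411.6, 23.9], 781, [689.3, -407.8, 23.8]]
roundW [0, None, 0, None]
squareW [0, None, 96, [481.0, 364.5, 57.0]]
22.75 [477.5068738  -11.72918858 140.74000008] [-3.57876698  3.09154736  5.43630964] 14.984309869364049
the job is handed in; nothing more can be done
```

The job is handed in at 22.75 s of the 64 s allowed. The round weight stands in the tub, the square one stands in the tin, and the gripper is holding the cam lever upright.

- **Weights:** After each release, close-up readings showed the weight upright. The round one's top was at 58–59 mm and the square one's at 58 mm. A last look from the side camera found the square one still in place.
- **Lever:** I moved it only after both weights were placed. The handle moved 106.0 mm across and 81.6 mm up; reaching upright needs 106.25 and 81.5.
- **Screen:** The tilt measured 0.105 rad, and the front edge was about 20 mm higher (128.7 mm from the top camera, 130.8 mm from the side), which is the cam's maximum.
- **Grip:** It held the handle at 15 mm opening, set to 50 N, with outside forces of about 7 N.

**Checks that were blocked or disagreed:**
- **Hidden by the arm:** In the last side-camera check the arm hid the jar, the round weight in the tub and most of the orange look-alike. It also seems to have hidden part of the squeegee, whose mean reading shifted by about 8 mm. The gripper never went near the squeegee, but I could not confirm it stayed put. The orange look-alike was at the same place in the last top-camera crop; the jar I did not check again.
- **Other bystanders:** The tape, cup, can and knife readings agreed with the start to within about 1 mm.
- **Camera bias:** The wrist camera read about 3–4 mm further out in x than the top camera, so I aimed between the two.

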